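Slide the rosette blank along the fence into the empty corner pocket

ROBOT

A 6-joint arm with a two-finger parallel gripper is mounted at the origin on the work surface. World frame = base frame: x ahead of the robot, y to its left, z up, the work surface at z = 0. Lengths are in mm, angles in rad, forces in N, time in s.
With the tool pointing down it reaches from about 250 to 775 mm from the base axis. Payload 4 kg.
Tool frame: the origin (TCP) lies at the very end of the fingers, on their centre line; the grasp point (between the pads) lies bot.tcp_to_grasp behind it (bot.tcp_to_grasp is the distance from the TCP to the grasp point, in mm); z points along the fingers, y is the line along which they close (so a half turn about z gives the same grasp; the last joint's range is limited). The gripper opens to 85 mm and grips with 20 to 120 N. Pads are 22 mm wide; open, the fingers measure 114 mm over their backs; the gripper's body (76 mm by 85 mm) begins 54 mm behind the grasp point. The pads swing forward as they close: fully open they stand 13 mm farther back than shut.
Start: joints at [1.053, 0.087, 1.371, -0, 1.684, -0.103], TCP at [221.664, 503.371, 231.341] pointing down, gripper open.
Joint ranges: [-3.1, 3.1], [-0.76, 2.03], [0.27, 2.55], [-1.08, 4.22], [0.17, 2.65], [-2.57, 2.57]. Speed limits (rad/s): [2.79, 2.79, 3.14, 3.14, 3.14, 3.14].

INTERFACE

Orientations are given as a rotation vector (axis times angle).
In Python, from workcell import bot, optics, job, nets gives the robot as it stands.
- The arm moves only by the tool send_rows, never from a script. Its argument "targets" is a list of rows, each a list of 7 numbers: the closure, from 0 (fully open) to 1 (shut), then the shift along the tool's x, y, z in mm, then the turn, a rotation vector about the tool's x, y, z in rad. In form: [[grip, tx, ty, tz, wx, wy, wz], ...]. A call has 1 to 10 rows; each row is the pose to reach, as a shift and turn from the pose commanded when the call began, along the tool's axes at that moment; what a row does not reach only later rows make up. A row lasts 1/10 s, in which the tool goes at most 50 mm and 8.59 degrees, less where a joint would pass 70% of its speed; a pose out of reach is approached as far as the arm can. A call with a gripper value outside its range is refused whole. The fingers move at their own pace and stop on an object; the grip force is fixed at half the most. Time passes only in rows, so rows that repeat a pose let the fingers close. It gives the time, the measured TCP pose, the force, the opening and the grip force at its end, in the units of the state.
- bot.read_state(): the state, without advancing time (a new reading comes with each control period).
- optics.capture(name): name is "scene" or "top" or "wrist"; returns a dict with "image" (480x640x3 uint8, blue, green, red), "fov_y" (degrees; the focal length in pixels is half the picture's height over the tangent of half this angle, whatever the lens; pixels are square), "cx", "cy" (the principal point, pixels), "D" ([k1, k2, p1, p2, k3] as OpenCV has them; the pictures are not rectified), "R" (3x3) and "t" (3): a world point X has camera coordinates R X + t; the wrist camera has in their place "hand_eye" (4x4, takes a point from camera to tool coordinates, whose origin is the TCP and whose axes are the flange's). Camera axes: x right, y down, z forward; pixel columns grow to the right and rows downward; lengths in mm; the calibration is good to about 2 mm. A picture is of the moment at which its call begins: read the wrist's pose just before it. There is no depth.
- job.finish_job(): hands the job in; it is judged then, once.
Trained networks look in the newest picture that a camera, given by its name, has taken for a name from the list of things; names that differ only in an ending like _2 or _b are one class to them, and where a whole thing is asked for, a point or a joint stands for the part that bears it (a point fixed in the world has none). Each returns a list of dicts, best first, with "p" (0 to 1); they miss things now and then, are a little off and sometimes report something else, mostly with a low value. They report only what shows in the picture. A call takes as long as a camera call. They do not tell look-alikes from the thing itself.
- nets.boxes_of(thing, camera): "position" ([column, row] in pixels, amid what is visible of it).
- nets.trace(thing, camera): "mask" (480x640 bool, what is visible of it) and "position" ([column, row] in pixels, amid what is visible of it).
The state is a dict: "clock": time; "joint_positions": joint angles; "qvel": joint speeds; "tau": joint torques, N m; "position": TCP position; "orientation": TCP orientation; "ft_force": force on the tool from outside, world axes, zero at the start; "torque": the same for the moment, N m; "width": opening from 0.0 (shut) to 1.0 (fully open); "gripper_force": force on a finger pad.
Only numpy, scipy, OpenCV 4.12 (cv2) and the standard library are available. Lean on these libraries where they do the work, as an engineer would, in place of code of your own. Each camera call takes 0.05 s, during which the arm holds its last target. There are 200 camera calls.

TASK

Using only the fingertips, and without gripping or lifting it, push the plain square blank up flat against the long fence of the carving board while it is still near the middle. Then slide it along, keeping it against the fence, until it is fully home in the empty corner pocket, snug to both fence and end stop, and take the fingers away. Leave the finished rosette in the other pocket, the mallet, the jar and the chisel where they are.

Things in the scene. Friction and masses are not known exactly. Their poses are not given: they have to be found in the camera images.
- blank: The part to move: a loose square plate of light wood, 56 x 56 mm and 20 mm thick, about 50 g, with a plain flat round boss on top (38 mm across, 3 mm high, no petals). Origin at the centre of its underside; x and y along its sides, z up. It starts on the board near the middle of its length, clear of the fence and turned askew by up to 0.4 rad.
- rosette: The finished carving: same square plate, 56 x 56 x 20 mm, loose, but with eight raised petals and a button on top, already seated in the other corner pocket. Leave it there. Origin at the centre of its underside.
- board: The carving board, fixed to the bench: a dark wood slab 240 mm (x, from -130 to 110 mm) by 460 mm (y), 18 mm thick, with mid-brown wood strips standing on it. Origin on the bench surface under it, so its top is at z = 18 mm. x points away from the robot across the board, y along the fence to the robot's left, z up. Shavings along the edge nearest the robot are only decoration.
- fence (a point): Middle of the fence's inner face, at its foot on the board's top. The fence is a straight strip along the whole far side, 22 mm high, 30 mm wide; its inner face is at x = 75 mm in the board's frame and looks to -x. Friction is high: a plate pushed at it well askew can jam corner to corner between finger and fence instead of turning flat.
- left_end (a point): Foot of the left inner corner (x = 75, y = +190 mm in the board's frame) of fence and left end stop. The stop is 22 mm high, runs from the fence to x = 1 mm, inner face at y = 190 mm. A keeper strip 16 mm high, parallel to the fence, spans x = 1 to 16 and y = 166 to 190 mm: with the fence it makes a pocket 59 mm wide and 24 mm deep, open to the board's middle.
- right_end (a point): Foot of the right inner corner (x = 75, y = -190 mm in the board's frame): end stop, keeper and pocket as at the left end, mirrored. A 56 mm plate enters a pocket only by sliding along the fence; seated against the stop, 32 mm of it stands out past the keeper.
- pocket: The place in the EMPTY corner pocket where the centre of the blank's underside belongs, on the board's top; a flush dark screw head 10 mm across. Axes parallel to the board's. A plate touching fence and end stop has its centre within 1 mm of it. Either end of the board may be the empty one: x = 46.5, y = +161.5 or -161.5 mm in the board's frame.
- mallet: Carver's short palm mallet of wood standing on its head on the bench off one end of the board, 76 mm across, 150 mm tall. Leave alone. Origin at the centre of its underside.
- jar: Amber wax jar on the bench off one end of the board, 68 mm across, 85 mm tall. Leave alone. Origin at the centre of its underside.
- chisel: Chisel lying on the bench beyond the fence, roughly parallel to it, 270 mm long, 24 mm high, with a wooden handle. Leave alone. Origin on the bench under its ferrule.
Things that resemble listed ones, but are neither listed nor needed, are in the scene too. Leave any orange look-alike of the blank alone.

How it is judged (in metres and radians):
On the way:
1. the blank lies flat against the fence (within 4 mm, square within 0.08 rad) while still 60 mm or more short of its place in the pocket (x of blank in the frame of board above 0.043 m and (angle between the x axis of blank and the x axis of board, either way round below 0.08 rad or angle between the x axis of blank and the y axis of board, either way round below 0.08 rad) and (y of blank in the frame of pocket above 0.06 m or y of blank in the frame of pocket below -0.06 m)), for 0.2 s.
At the end, for the whole second after the job is handed in: The blank lies flat on the board in the empty corner pocket, its centre within 3.5 mm of its place along and across the fence, square within 0.06 rad, at rest; the rosette is within 8 mm, and mallet, jar and chisel within 20 mm, of where they started (x of blank in the frame of pocket between -0.0035 and 0.0035 m and y of blank in the frame of pocket between -0.0035 and 0.0035 m and z of blank in the frame of pocket between -0.003 and 0.003 m and (angle between the x axis of blank and the x axis of board, either way round below 0.06 rad or angle between the x axis of blank and the y axis of board, either way round below 0.06 rad) and angle between blank's own z axis and vertical below 0.06 rad and linear speed of blank below 0.01 m/s and distance of rosette from where it was at the start of the episode below 0.008 m and distance of each of mallet, jar, chisel from where it was at the start of the episode below 0.02 m); the robot touches nothing.
It fails at once if the blank is taken between the fingers (the grasp point comes down among the blank itself; pushing its sides or pressing on its top is fine) (x of the grasp point in the frame of blank between -0.024 and 0.024 m and y of the grasp point in the frame of blank between -0.024 and 0.024 m and z of the grasp point in the frame of blank below 0.034 m).
It fails at once if the blank is lifted (8 mm) or tipped (0.3 rad) (z of blank in the frame of pocket above 0.008 m or angle between blank's own z axis and vertical above 0.3 rad).
It fails at once if over the last 50 mm of the way to its place the blank is more than 9 mm off the fence (y of blank in the frame of pocket between -0.05 and 0.05 m and x of blank in the frame of pocket below -0.009 m).
It fails at once if the finished rosette is pushed (8 mm) or lifted (distance of rosette from where it was at the start of the episode above 0.008 m).
It fails at once if mallet, jar or chisel is disturbed (20 mm) (distance of any of mallet, jar, chisel from where it was at the start of the episode above 0.02 m).
It also fails if it takes over 54 s, if anything falls off the work surface, if the arm or the gripper's body presses on something with over 40 N, if the wrist force passes 120 N, or if a joint passes its speed limit or range.

## Working session

There is one attempt and no reset: what is moved stays moved. The work goes in short steps, Python scripts to look and compute and a tool call to move; the robot and the scene stay as the last step left them, time stands still between calls to the robot, and variables do not carry over. Pictures are saved under pics/ and viewed, at most 10 in all, crops included, and the job is handed in when it is done.

Besides the shell and the picture viewer there is one more tool, called as name(argument=value, ...) on one line, values as JSON. send_rows: Moves the arm, as the interface text tells. Its arguments: {"type":"object","properties":{"targets":{"type":"array"}},"required":["targets"]}

```bash
mkdir -p pics; ls
cat > h.py <<'E'
import numpy as np, cv2
from scipy.spatial.transform import Rotation as Ro
from workcell import bot, optics, job, nets
def K(c):
    f=240/np.tan(np.radians(c["fov_y"])/2); return np.array([[f,0,c["cx"]],[0,f,c["cy"]],[0,0,1.]])
def pose(c,st=None):
    if "R" in c: return np.array(c["R"]),np.array(c["t"],float).ravel()
    H=np.array(c["hand_eye"]); Rt=Ro.from_rotvec(st["orientation"]).as_matrix()
    Rw=Rt@H[:3,:3]; tw=Rt@H[:3,3]+np.array(st["position"]); return Rw.T,-Rw.T@tw
def world(c,px,z,st=None):
    R,t=pose(c,st); px=np.array(px,float).reshape(-1,1,2)
    u=cv2.undistortPoints(px,K(c),np.array(c["D"],float))[:,0]
    d=np.c_[u,np.ones(len(u))]@R; o=-R.T@t
    return o+d*((z-o[2])/d[:,2])[:,None]
def pix(c,X,st=None):
    R,t=pose(c,st); return cv2.projectPoints(np.array(X,float).reshape(-1,1,3),cv2.Rodrigues(R)[0],t,K(c),np.array(c["D"],float))[0][:,0]
E
python3 - <<'E'
from h import *
s=bot.read_state(); print({k:np.round(v,3).tolist() for k,v in s.items()}, bot.tcp_to_grasp)
for n in ["top","scene"]:
    c=optics.capture(n); cv2.imwrite(f"pics/{n}0.png",c["image"]); print(n,c["fov_y"])
    for th,z in [("blank",41),("rosette",41),("board",18),("fence",18),("left_end",18),("right_end",18),("pocket",18),("mallet",150),("jar",85),("chisel",20)]:
        try:
            for r in nets.boxes_of(th,n)[:4]: print(th,round(r["p"],2),np.round(r["position"]),np.round(world(c,r["position"],z)[0]))
        except Exception as e: print(th,e)
E
```

```text
pics
{'clock': 0.0, 'joint_positions': [1.053, 0.088, 1.372, -0.0, 1.684, -0.103], 'qvel': [-0.002, -0.001, -0.001, 0.0, -0.0, -0.001], 'tau': [-0.001, -35.187, -31.327, -0.0, 0.011, 0.0], 'position': [221.408, 502.902, 230.113], 'orientation': [-0.647, -3.074, 0.003], 'ft_force': [-0.166, -0.593, -0.54], 'torque': [-0.065, 0.017, -0.006], 'gripper_force': 0.0, 'width': 1.003} 18.700000000000003
top 57.33589750579923
blank 0.95 [381. 358.] [ 332. -115.   41.]
blank 0.89 [253. 342.] [347. 132.  41.]
blank 0.79 [353. 250.] [539. -53.  41.]
blank 0.69 [321. 346.] [347.   1.  41.]
rosette 0.62 [263. 216.] [599. 136.  41.]
board 0.96 [339. 253.] [536. -25.  18.]
fence 0.87 [334. 251.] [539. -16.  18.]
left_end 0.61 [335. 254.] [532. -16.  18.]
right_end 0.96 [334. 251.] [539. -16.  18.]
right_end 0.69 [262. 216.] [604. 140.  18.]
mallet 0.94 [188. 219.] [557. 254. 150.]
jar 0.79 [497. 243.] [ 562. -327.   85.]
jar 0.73 [337. 251.] [528. -18.  85.]
jar 0.45 [346. 163.] [708. -26.  85.]
chisel 0.95 [351. 162.] [736. -42.  20.]
scene 49.801367337336956
blank 0.98 [207. 208.] [ 373. -131.   41.]
blank 0.97 [325. 187.] [381. 124.  41.]
blank 0.79 [271. 252.] [550. -54.  41.]
blank 0.72 [263. 202.] [391. -18.  41.]
rosette 0.93 [375. 247.] [606. 129.  41.]
board 0.85 [277. 265.] [563. -46.  18.]
fence 0.95 [275. 270.] [574. -55.  18.]
left_end 0.65 [276. 265.] [563. -49.  18.]
right_end 0.91 [273. 267.] [566. -56.  18.]
mallet 0.9 [436. 214.] [683. 193. 150.]
jar 0.57 [ 99. 300.] [ 618. -340.   85.]
chisel 0.79 [314. 334.] [743. -46.  20.]
chisel 0.18 [279. 267.] [573. -46.  20.]
```

View pics/top0.png

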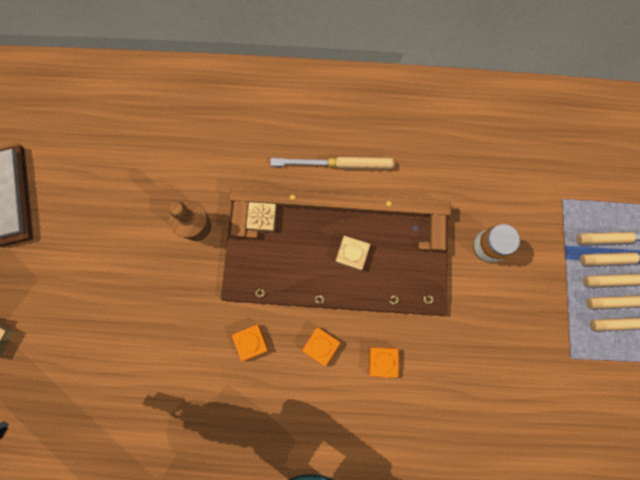

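View pics/scene0.png

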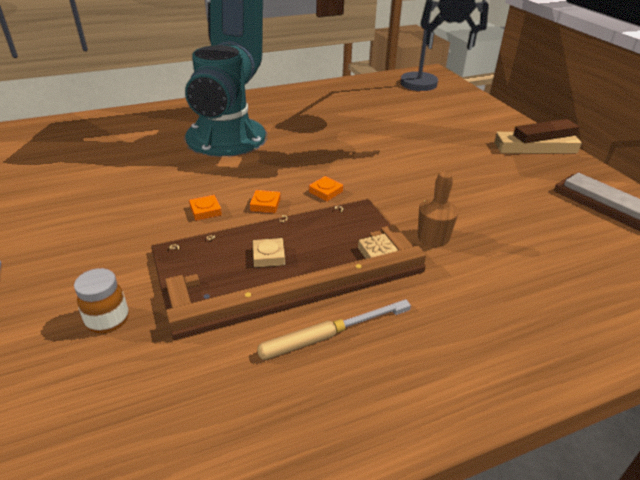

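The top view shows the candidates: orange plates at (250,343), (321,346) and (384,362), which are decoys; light wood at (353,252), which is the blank; and the petalled rosette at (262,216) in the left pocket. The empty pocket is on the right, with its screw near (415,229). The mallet is at (188,219), the jar at (497,243) and the chisel at (345,163). The scene view agrees, with the blank at (269,252).

Run:
```python
from h import *
c=optics.capture("top"); im=c["image"]
print(np.round(optics.capture("wrist")["hand_eye"],3).tolist(), optics.capture("wrist")["fov_y"])
optics.capture("top")
for th in ["blank","rosette","fence","board"]:
    for r in nets.trace(th,"top")[:5]:
        m=r["mask"].astype(np.uint8); q=cv2.minAreaRect(cv2.findNonZero(m)); b=cv2.boxPoints(q)
        print(th,round(r["p"],2),np.round(r["position"]),m.sum(),np.round(b).tolist(),np.round(world(c,b,{"board":18,"fence":40}.get(th,38))[:,:2]).tolist())
print(np.round(world(c,[[221,299],[447,314],[415,229]],18)).tolist())
cr=cv2.resize(im[185:325,210:465],None,fx=3,fy=3,interpolation=cv2.INTER_CUBIC); cv2.imwrite("pics/topcrop.png",cr)
```

```text
[[-0.001, -0.965, -0.262, 67.584], [1.0, -0.002, 0.001, -1.837], [-0.001, -0.262, 0.965, -142.064], [0.0, 0.0, 0.0, 1.0]] 60.77143674356809
blank 0.93 [384. 360.] 801 [[368.0, 348.0], [397.0, 348.0], [397.0, 376.0], [368.0, 376.0]] [[349.0, -90.0], [352.0, -146.0], [300.0, -148.0], [297.0, -92.0]]
blank 0.83 [251. 340.] 851 [[230.0, 335.0], [258.0, 323.0], [269.0, 350.0], [241.0, 362.0]] [[357.0, 180.0], [383.0, 126.0], [333.0, 101.0], [308.0, 154.0]]
blank 0.62 [322. 346.] 773 [[301.0, 350.0], [317.0, 327.0], [340.0, 343.0], [325.0, 366.0]] [[338.0, 38.0], [383.0, 11.0], [356.0, -36.0], [311.0, -9.0]]
blank 0.58 [352. 251.] 718 [[336.0, 261.0], [344.0, 235.0], [370.0, 243.0], [361.0, 270.0]] [[515.0, -18.0], [570.0, -33.0], [556.0, -85.0], [501.0, -70.0]]
rosette 0.75 [260. 216.] 795 [[246.0, 230.0], [248.0, 201.0], [277.0, 202.0], [275.0, 231.0]] [[569.0, 168.0], [630.0, 170.0], [630.0, 110.0], [569.0, 109.0]]
fence 0.74 [338. 254.] 24018 [[220.0, 302.0], [228.0, 185.0], [453.0, 199.0], [446.0, 316.0]] [[419.0, 204.0], [660.0, 215.0], [660.0, -256.0], [419.0, -241.0]]
board 0.75 [339. 253.] 23643 [[221.0, 300.0], [229.0, 185.0], [454.0, 201.0], [446.0, 316.0]] [[424.0, 209.0], [668.0, 218.0], [663.0, -265.0], [420.0, -247.0]]
board 0.33 [350. 162.] 1028 [[272.0, 157.0], [394.0, 157.0], [394.0, 168.0], [272.0, 168.0]] [[738.0, 130.0], [755.0, -134.0], [729.0, -135.0], [713.0, 128.0]]
[[426.0, 208.0, 18.0], [424.0, -250.0, 18.0], [597.0, -182.0, 18.0]]
```

View pics/topcrop.png

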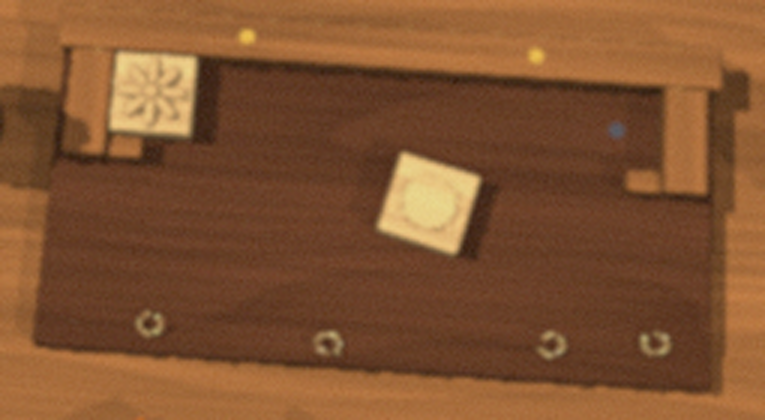

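The crop confirms the blank: a plain boss at crop (428,203), askew by about -0.26 rad. The empty pocket is at the right, with its screw at crop (616,131). I'll go above the board with the wrist camera to measure it.

send_rows(targets=[[0.65,-48,-39,-4,0,0,-0.05],[0.65,-96,-79,-8,0,0,-0.1],[0.65,-143,-118,-12,0,0,-0.15],[0.65,-191,-158,-16,0,0,-0.2],[0.65,-239,-197,-20,0,0,-0.25],[0.65,-287,-236,-24,0,0,-0.3],[0.65,-334,-276,-28,0,0,-0.35],[0.65,-382,-315,-32,0,0,-0.4],[0.65,-430,-354,-36,0,0,-0.415],[0.65,-478,-394,-40,0,0,-0.415]])

```text
clock: 2.5
position: [446.7, 55.8, 264.1]
orientation: [-0.0, 3.14, 0.001]
ft_force: [0.5, 0.1, 0.4]
width: 0.351
gripper_force: 0.0
```

```bash
cat >> h.py <<'E'
def go(x,y,z,yaw=0.0):
    "tool shift and turn to world x,y,z with tool x at heading pi+yaw, pointing down"
    s=bot.read_state(); R=Ro.from_rotvec(s["orientation"])
    T=Ro.from_matrix(np.c_[[-np.cos(yaw),-np.sin(yaw),0],[-np.sin(yaw),np.cos(yaw),0],[0,0,-1]])
    d=R.inv().apply(np.array([x,y,z])-s["position"]); w=(R.inv()*T).as_rotvec()
    print("clock",round(s["clock"],2),"pos",np.round(s["position"],1),"F",np.round(s["ft_force"],1),"w",round(s["width"],2),"-> shift",np.round(d,1),"turn",np.round(w,3))
E
python3 -c "
from h import *
go(500,-50,270)"
```

```text
clock 2.5 pos [446.7  55.8 264.1] F [0.5 0.1 0.4] w 0.35 -> shift [ -53.3 -105.8   -5.9] turn [0.    0.001 0.   ]
```

send_rows(targets=[[0.65,-23,-45,-3,0,0,0],[0.65,-45,-90,-6,0,0,0],[0.65,-53,-106,-6,0,0,0],[0.65,-53,-106,-6,0,0,0],[0.65,-53,-106,-6,0,0,0],[0.65,-53,-106,-6,0,0,0],[0.65,-53,-106,-6,0,0,0]])

```text
clock: 3.2
position: [498.8, -46.7, 269.9]
orientation: [-0.004, 3.141, 0.001]
ft_force: [0.2, -0.6, -0.1]
width: 0.348
gripper_force: 0.0
```

Run:
```python
from h import *
s=bot.read_state(); c=optics.capture("wrist"); cv2.imwrite("pics/w1.png",c["image"]); np.savez("w1.npz",c=np.array([c,s],dtype=object))
print(s["position"],np.abs(s["qvel"]).max())
for th in ["blank","rosette"]:
    for r in nets.trace(th,"wrist")[:3]:
        m=r["mask"].astype(np.uint8); b=cv2.boxPoints(cv2.minAreaRect(cv2.findNonZero(m)))
        print(th,round(r["p"],2),np.round(r["position"]),m.sum(),np.round(b).tolist(),np.round(world(c,b,38,s)[:,:2]).tolist())
print(nets.boxes_of("pocket","wrist")[:2])
```

```text
[498.76122213 -46.69989072 269.86591431] 0.0030534790022268667
blank 0.8 [535.  27.] 4362 [[493.0, 8.0], [564.0, -16.0], [586.0, 48.0], [515.0, 73.0]] [[335.0, 90.0], [316.0, 147.0], [365.0, 173.0], [385.0, 114.0]]
blank 0.75 [320. 237.] 3491 [[285.0, 258.0], [300.0, 200.0], [358.0, 215.0], [342.0, 273.0]] [[552.0, -88.0], [496.0, -73.0], [510.0, -19.0], [567.0, -32.0]]
blank 0.74 [238.  20.] 2352 [[205.0, 0.0], [273.0, 0.0], [273.0, 37.0], [205.0, 37.0]] [[329.0, -148.0], [330.0, -92.0], [358.0, -93.0], [358.0, -150.0]]
rosette 0.83 [511. 298.] 3376 [[477.0, 325.0], [483.0, 267.0], [545.0, 274.0], [539.0, 332.0]] [[623.0, 104.0], [561.0, 104.0], [568.0, 166.0], [631.0, 168.0]]
[{'position': [195.0, 293.0], 'p': 0.45}, {'position': [352.7, 213.2], 'p': 0.39}]
```

View pics/w1.png

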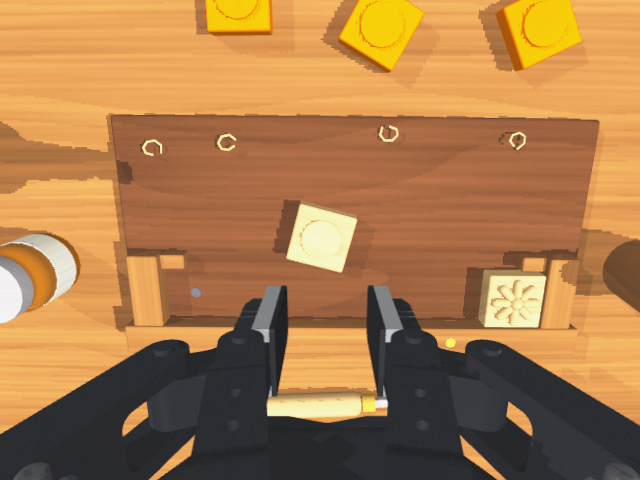

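The wrist view shows the blank at (321,238), the screw at (196,293), the rosette at (513,298), the near slab corners at (111,115) and (599,121), and stop corners near (127,256), (160,255), (550,260) and (577,259). I'll fit the board pose and the blank's pose.

Run:
```python
from h import *
from scipy.optimize import least_squares
c,s=np.load("w1.npz",allow_pickle=True)["c"]
B=np.array([[-130,-230,18],[-130,230,18],[46.5,-161.5,18],[1,-190,40],[1,-220,40],[1,190,40],[1,220,40]],float)
P=np.array([[111,115],[599,121],[196,293],[160,254],[127,256],[548,260],[577,259]],float)
def T(p,X): cs,sn=np.cos(p[2]),np.sin(p[2]); return np.c_[p[0]+cs*X[:,0]-sn*X[:,1],p[1]+sn*X[:,0]+cs*X[:,1],X[:,2]]
r=least_squares(lambda p:(pix(c,T(p,B),s)-P).ravel(),[551,-21,0],loss="soft_l1")
p=r.x; print("board",np.round(p,3)); print(np.round(pix(c,T(p,B),s)-P,1).tolist())
# blank from top outline corners
q=np.array([[301,203],[357,218],[342,272],[287,257]],float)
w=world(c,q,38,s); print(np.round(w[:,:2],1).tolist(), w[:,:2].mean(0), np.linalg.norm(np.diff(w[:,:2],axis=0),axis=1))
e=[w[1]-w[0],w[2]-w[3]]; print("yaw of near edge (+y dir) rel world", [np.arctan2(-v[0],v[1]) for v in e])
for n,X in [("pocket",[46.5,-161.5,18]),("fence",[75,0,18])]: print(n,T(p,np.array([X],float)))
w0=world(c,[[513,298]],43,s); print("rosette",w0, T(p,np.array([[46.5,161.5,43.]])))
```

```text
board [ 5.51313e+02 -2.11080e+01 -9.00000e-03]
[[-2.4, -0.5], [3.3, -0.8], [-0.0, -0.7], [-4.3, 2.8], [-2.5, 0.5], [3.5, 0.4], [5.2, 1.7]]
[[498.8, -71.4], [513.0, -19.3], [566.5, -32.7], [551.3, -85.6]] [532.4050712  -52.22754757] [54.00391847 55.18932718 55.05635325]
yaw of near edge (+y dir) rel world [np.float64(-0.26501692223897044), np.float64(-0.27982056931049626)]
pocket [[ 596.36324313 -183.0183982    18.        ]]
fence [[626.30993459 -21.78038881  18.        ]]
rosette [[591.6617913  134.73249195  43.        ]] [[599.25891664 139.96862178  43.        ]]
```

send_rows(targets=[[0.65,7,3,45,0,0,0.1],[0.65,14,6,90,0,0,0.2],[0.65,22,9,135,0,0,0.27],[0.65,29,12,180,0,0,0.27],[0.65,29,12,215,0,0,0.27],[0.65,29,12,235,0,0,0.27],[0.65,29,12,245,0,0,0.27],[0.65,29,12,245,0,0,0.27],[0.65,29,12,245,0,0,0.27]])

```text
clock: 4.3
position: [471.3, -36.3, 25.8]
orientation: [0.422, 3.111, -0.0]
ft_force: [0.7, -0.5, 0.2]
width: 0.352
gripper_force: 0.0
```

Run:
```python
from h import *
go(494,-41,25,-.27)
s=bot.read_state(); c=optics.capture("wrist"); cv2.imwrite("pics/w2.png",c["image"]); print(s["orientation"])
```

```text
clock 4.3 pos [471.3 -36.3  25.8] F [ 0.7 -0.5  0.2] w 0.35 -> shift [-23.1   1.6   0.9] turn [0.    0.002 0.   ]
[ 4.21897062e-01  3.11072532e+00 -1.36438047e-04]
```

View pics/w2.png

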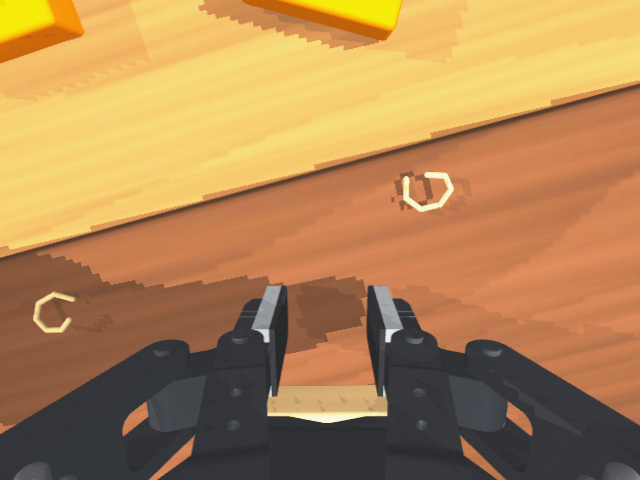

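The near face of the blank lies square across both fingers, at row 388 from column 268 to 387. I'll push along it.

send_rows(targets=[[0.65,-10,1,1,0,0,0],[0.65,-16,1,1,0,0,0],[0.65,-20,1,1,0,0,0],[0.65,-23,1,1,0,0,0],[0.65,-26,1,1,0,0,0],[0.65,-29,1,1,0,0,0],[0.65,-32,1,1,0,0,0],[0.65,-35,1,1,0,0,0],[0.65,-38,1,1,0,0,0]])

```text
clock: 5.25
position: [507.2, -45.4, 23.4]
orientation: [-0.423, -3.113, -0.0]
ft_force: [-0.6, -0.5, 0.8]
width: 0.349
gripper_force: 0.1
```

Run:
```python
from h import *
go(536,-56,25,-.008)
c=optics.capture("top")
for r in nets.trace("blank","top")[:5]:
    if 300<r["position"][0]<450 and r["position"][1]<300:
        b=cv2.boxPoints(cv2.minAreaRect(cv2.findNonZero(r["mask"].astype(np.uint8)))); print(r["p"],np.round(world(c,b,38)[:,:2]).tolist())
```

```text
clock 5.25 pos [507.2 -45.4  23.4] F [-0.6 -0.5  0.8] w 0.35 -> shift [-30.6  -2.5  -1.6] turn [ 0.    -0.    -0.262]
```

send_rows(targets=[[0.65,-3,0,-1,0,0,-0.026],[0.65,-6,-0.5,-1,0,0,-0.052],[0.65,-9,-0.7,-1,0,0,-0.078],[0.65,-12,-1,-1,0,0,-0.104],[0.65,-15,-1.2,-1,0,0,-0.13],[0.65,-18,-1.5,-1,0,0,-0.156],[0.65,-21,-1.7,-1,0,0,-0.182],[0.65,-24,-2,-1,0,0,-0.208],[0.65,-27,-2.2,-1,0,0,-0.234],[0.65,-31,-2.5,-1,0,0,-0.262]])

```text
clock: 6.35
position: [536.5, -56.1, 24.5]
orientation: [-0.009, -3.141, -0.0]
ft_force: [-0.6, -1.2, -0.8]
width: 0.351
gripper_force: 0.3
```

Run:
```python
from h import *
go(559,-56,24,-.008)
s=bot.read_state(); c=optics.capture("scene"); cv2.imwrite("pics/s3.png",cv2.resize(c["image"][180:340,130:400],None,fx=2.9,fy=2.9,interpolation=cv2.INTER_CUBIC))
```

```text
clock 6.35 pos [536.5 -56.1  24.5] F [-0.6 -1.2 -0.8] w 0.35 -> shift [-22.5   0.2   0.5] turn [ 0.    -0.     0.003]
```

View pics/s3.png

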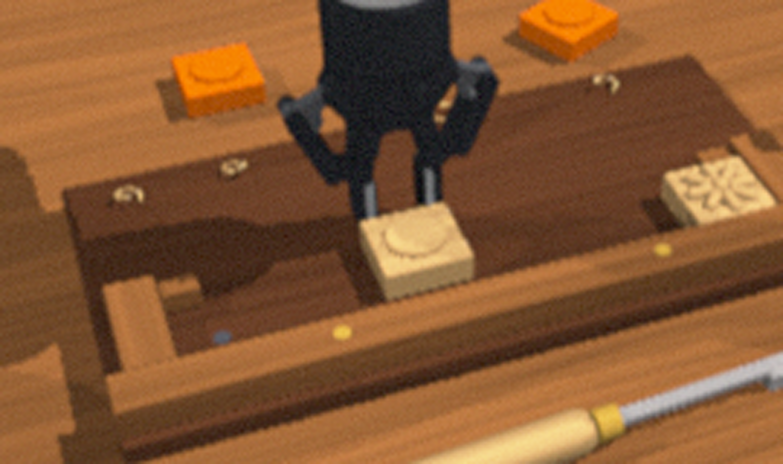

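The crop shows the blank at (415,245), flush on both fingertips, parallel to the fence and a short gap from it. I'll push it up to the fence.

send_rows(targets=[[0.65,-3,0,0,0,0,0],[0.65,-6,0,0,0,0,0],[0.65,-9,0,0,0,0,0],[0.65,-12,0,0,0,0,0],[0.65,-14,0,0,0,0,0],[0.65,-16,0,0,0,0,0],[0.65,-18,0,0,0,0,0],[0.65,-20,0,0,0,0,0],[0.65,-21,0,0,0,0,0],[0.65,-22,0,0,0,0,0]])

```text
clock: 7.4
position: [558.3, -56.2, 24.6]
orientation: [-0.012, -3.141, -0.0]
ft_force: [-1.0, -0.8, -0.2]
width: 0.35
gripper_force: 0.2
```

send_rows(targets=[[0.65,-1,0,0,0,0,0],[0.65,-2,0,0,0,0,0],[0.65,-3,0,0,0,0,0],[0.65,-3,0,0,0,0,0]])

```text
clock: 7.8
position: [560.4, -56.3, 24.5]
orientation: [-0.012, -3.139, -0.0]
ft_force: [-3.9, 0.1, 2.7]
width: 0.355
gripper_force: 2.2
```

send_rows(targets=[[0.65,-1,0,0,0,0,0],[0.65,-2,0,0,0,0,0],[0.65,-2,0,0,0,0,0],[0.65,-2,0,0,0,0,0]])

```text
clock: 8.2
position: [560.4, -56.3, 24.5]
orientation: [-0.012, -3.135, -0.0]
ft_force: [-9.7, -0.5, 6.7]
width: 0.35
gripper_force: 5.0
```

Run:
```python
from h import *
go(561,-56,24,-.008)
s=bot.read_state(); c=optics.capture("scene"); cv2.imwrite("pics/s4.png",cv2.resize(c["image"][180:340,130:400],None,fx=2.9,fy=2.9,interpolation=cv2.INTER_CUBIC))
```

```text
clock 8.2 pos [560.4 -56.3  24.5] F [-9.7 -0.5  6.7] w 0.35 -> shift [-0.6  0.3  0.5] turn [ 0.    -0.007  0.   ]
```

View pics/s4.png

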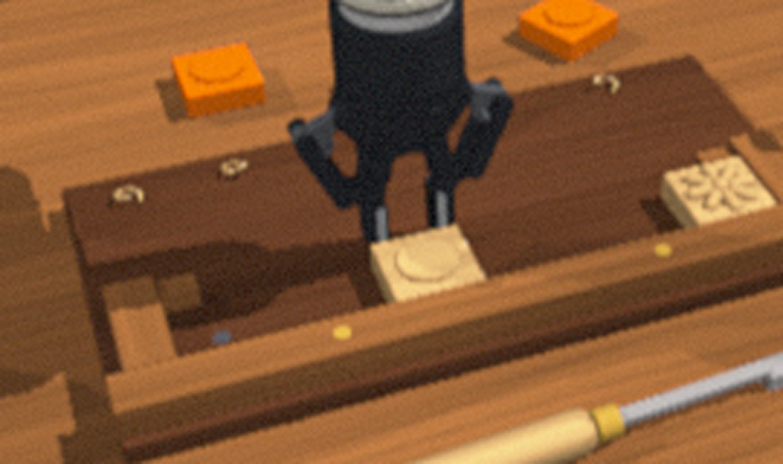

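The blank is flat against the fence, at crop (430,265), with 9.7 N measured. I'll retreat, rise, turn 90° and go round to its left side.

send_rows(targets=[[0.65,6,0,0,0,0,0],[0.65,20,0,-5,0,0,0],[0.8,30,10,-40,0,0,0.1],[0.8,30,25,-80,0,0,0.24],[0.8,20,40,-80,0,0,0.38],[0.8,5,50,-80,0,0,0.52],[0.8,-10,62,-80,0,0,0.66],[0.8,-25,65,-80,0,0,0.8],[0.8,-37,65,-80,0,0,0.94],[0.8,-37,65,-80,0,0,1.08]])

```text
clock: 9.25
position: [602.8, 8.8, 104.5]
orientation: [1.632, 2.682, 0.003]
ft_force: [-0.0, 0.4, -0.5]
width: 0.2
gripper_force: 0.0
```

Run:
```python
from h import *
go(597,8,105,-1.579)
s=bot.read_state(); print(s["joint_positions"])
c=optics.capture("top")
for r in nets.trace("blank","top")[:6]:
    if 300<r["position"][0]<450 and r["position"][1]<300:
        b=cv2.boxPoints(cv2.minAreaRect(cv2.findNonZero(r["mask"].astype(np.uint8)))); w=world(c,b,38)[:,:2]; print(r["p"],np.round(w).tolist(),w.mean(0))
```

```text
clock 9.25 pos [602.8   8.8 104.5] F [-0.   0.4 -0.5] w 0.2 -> shift [ 2.  -5.5 -0.5] turn [0.003 0.    0.486]
[-7.97754520e-02  2.57354783e-01  1.42877347e+00  5.22350896e-04
  1.45245919e+00 -5.57522198e-01]
0.77 [[569.0, -26.0], [626.0, -29.0], [625.0, -55.0], [568.0, -52.0]] [597.13699473 -40.3625077 ]
```

send_rows(targets=[[0.8,1,-2,0,0,0,0.14],[0.8,2,-5,0,0,0,0.28],[0.8,2,-5.5,0,0,0,0.42],[0.8,2,-5.5,0,0,0,0.486],[0.8,2,-5.5,30,0,0,0.486],[0.8,2,-5.5,60,0,0,0.486],[0.8,2,-5.5,75,0,0,0.486],[0.8,2,-5.5,80,0,0,0.486],[0.8,2,-5.5,80,0,0,0.486]])

```text
clock: 10.25
position: [594.9, 7.7, 24.2]
orientation: [-2.223, -2.219, 0.0]
ft_force: [-0.4, -0.4, 0.0]
width: 0.201
gripper_force: 0.0
```

Run:
```python
from h import *
go(598,-17,25,-1.579)
c=optics.capture("wrist"); cv2.imwrite("pics/w5.png",c["image"])
```

```text
clock 10.25 pos [594.9   7.7  24.2] F [-0.4 -0.4  0. ] w 0.2 -> shift [-24.7   3.2  -0.8] turn [-0.001 -0.     0.006]
```

View pics/w5.png

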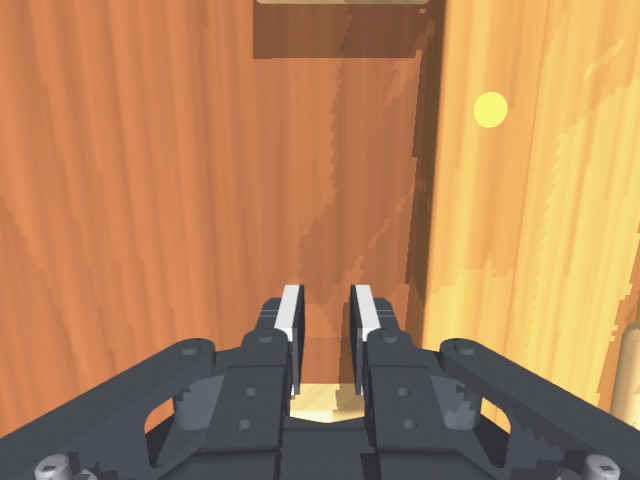

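The fingers are clear of the fence, whose foot is at column 425, and the blank's left face is square ahead at row 384. I'll slide along with a slight bias towards the fence.

send_rows(targets=[[0.8,-12,2,0,0,0,0.006],[0.8,-20,2,0,0,0,0.006],[0.8,-24,2,0,0,0,0.006],[0.8,-28,2.2,0,0,0,0.006],[0.8,-32,2.5,0,0,0,0.006],[0.8,-36,2.8,0,0,0,0.006],[0.8,-40,3,0,0,0,0.006],[0.8,-44,3.2,0,0,0,0.006],[0.8,-48,3.5,0,0,0,0.006],[0.8,-52,3.8,0,0,0,0.006]])

```text
clock: 11.3
position: [598.3, -44.6, 24.2]
orientation: [-2.231, -2.211, 0.001]
ft_force: [-1.1, 1.2, -0.4]
width: 0.199
gripper_force: 0.4
```

Run:
```python
from h import *
go(598,-144,25,-1.579)
for n in ["top","scene"]:
  c=optics.capture(n)
  for r in nets.trace("blank",n)[:6]:
    b=cv2.boxPoints(cv2.minAreaRect(cv2.findNonZero(r["mask"].astype(np.uint8)))); w=world(c,b,38)[:,:2]
    if w[:,0].mean()>500: print(n,r["p"],np.round(w).tolist(),w.mean(0))
```

```text
clock 11.3 pos [598.3 -44.6  24.2] F [-1.1  1.2 -0.4] w 0.2 -> shift [-99.4   0.6  -0.8] turn [-0.001 -0.    -0.001]
top 0.77 [[567.0, -63.0], [627.0, -63.0], [628.0, -111.0], [568.0, -110.0]] [597.47066927 -86.89067105]
scene 0.87 [[569.0, -115.0], [568.0, -49.0], [626.0, -58.0], [625.0, -121.0]] [597.0085304  -85.88825065]
```

send_rows(targets=[[0.8,-4,0.2,0,0,0,0],[0.8,-9,0.4,0,0,0,0],[0.8,-14,0.6,0,0,0,0],[0.8,-19,0.8,0,0,0,0],[0.8,-24,1,0,0,0,0],[0.8,-29,1.2,0,0,0,0],[0.8,-34,1.4,0,0,0,0],[0.8,-39,1.6,0,0,0,0],[0.8,-44,1.8,0,0,0,0],[0.8,-49,2,0,0,0,0]])

```text
clock: 12.5
position: [600.2, -93.8, 24.6]
orientation: [2.231, 2.211, 0.0]
ft_force: [-0.0, 1.5, -0.2]
width: 0.196
gripper_force: 0.3
```

Run:
```python
from h import *
go(599,-144,25,-1.579)
for n in ["top","scene"]:
  c=optics.capture(n)
  if n=="scene": cv2.imwrite("pics/s6.png",cv2.resize(c["image"][180:340,130:400],None,fx=2.9,fy=2.9,interpolation=cv2.INTER_CUBIC))
  for r in nets.trace("blank",n)[:6]:
    b=cv2.boxPoints(cv2.minAreaRect(cv2.findNonZero(r["mask"].astype(np.uint8)))); w=world(c,b,38)[:,:2]
    if w[:,0].mean()>500: print(n,r["p"],np.round(w).tolist(),w.mean(0))
```

```text
clock 12.5 pos [600.2 -93.8  24.6] F [-0.   1.5 -0.2] w 0.2 -> shift [-50.2  -0.8  -0.5] turn [ 0.    -0.    -0.001]
top 0.8 [[568.0, -114.0], [622.0, -115.0], [622.0, -161.0], [568.0, -159.0]] [ 595.01415118 -137.38688695]
scene 0.88 [[570.0, -163.0], [566.0, -104.0], [622.0, -109.0], [624.0, -166.0]] [ 595.62446313 -135.55679816]
```

View pics/s6.png

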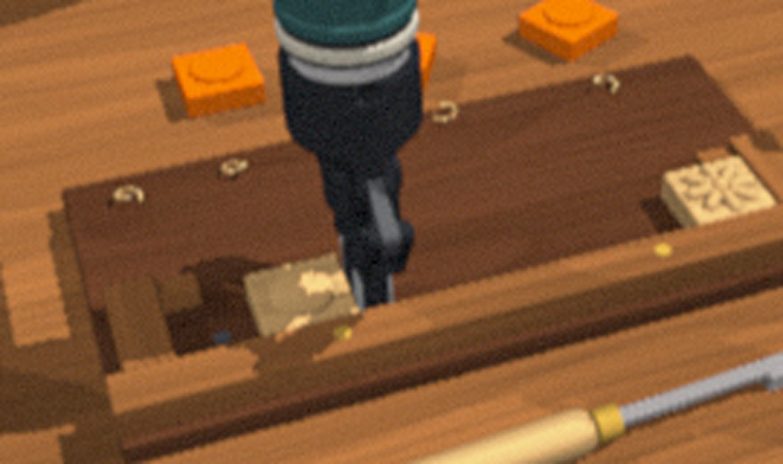

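The arm shades the blank in the crop, at (300,295). The detected centre is x≈595 against 597, so it may be 1–2 mm off the fence. I'll narrow the fingers for fence clearance and push diagonally to bring it back into contact before the keeper.

send_rows(targets=[[0.88,0,0,0,0,0,0],[0.88,-1,0.5,0,0,0,0],[0.88,-2,1,0,0,0,0],[0.88,-3,1.5,0,0,0,0],[0.88,-4.5,2.2,0,0,0,0],[0.88,-6,3,0,0,0,0],[0.88,-8,4,0,0,0,0],[0.88,-10,4.5,0,0,0,0]])

```text
clock: 13.5
position: [604.7, -103.6, 24.5]
orientation: [2.231, 2.211, 0.0]
ft_force: [0.6, 0.6, -0.5]
width: 0.118
gripper_force: 0.3
```

Run:
```python
from h import *
go(601,-144,25,-1.579)
for n in ["top","scene"]:
  c=optics.capture(n)
  for r in nets.trace("blank",n)[:6]:
    b=cv2.boxPoints(cv2.minAreaRect(cv2.findNonZero(r["mask"].astype(np.uint8)))); w=world(c,b,38)[:,:2]
    if w[:,0].mean()>500: print(n,r["p"],np.round(w).tolist(),w.mean(0))
```

```text
clock 13.5 pos [ 604.7 -103.6   24.5] F [ 0.6  0.6 -0.5] w 0.12 -> shift [-40.4  -3.4  -0.5] turn [ 0.     0.    -0.001]
top 0.89 [[618.0, -121.0], [623.0, -169.0], [569.0, -173.0], [563.0, -126.0]] [ 593.20324066 -147.17518989]
top 0.29 [[571.0, 168.0], [630.0, 168.0], [628.0, 111.0], [569.0, 111.0]] [599.16777217 139.36493442]
scene 0.97 [[570.0, -172.0], [569.0, -112.0], [623.0, -118.0], [622.0, -175.0]] [ 596.12802958 -144.2245952 ]
```

The masks disagree on skew, so I'll re-press the blank against the fence from the near side before it reaches the keeper.

send_rows(targets=[[0.88,5,0,0,0,0,0],[0.8,14,-3,-10,0,0,0],[0.65,14,-10,-50,0,0,-0.1],[0.65,14,-30,-80,0,0,-0.24],[0.65,0,-60,-80,0,0,-0.38],[0.65,-15,-90,-80,0,0,-0.52],[0.65,-30,-100,-80,0,0,-0.66],[0.65,-38,-110,-80,0,0,-0.8],[0.65,-38,-110,-80,0,0,-0.94],[0.65,-38,-110,-80,0,0,-1.08]])

```text
clock: 14.7
position: [494.0, -140.1, 105.6]
orientation: [0.768, 3.045, 0.0]
ft_force: [0.7, -0.3, 0.3]
width: 0.35
gripper_force: 0.0
```

Run:
```python
from h import *
go(525,-142,105,-.008)
for n in ["top","scene","wrist"]:
  s=bot.read_state(); c=optics.capture(n)
  for r in nets.trace("blank",n)[:6]:
    b=cv2.boxPoints(cv2.minAreaRect(cv2.findNonZero(r["mask"].astype(np.uint8)))); w=world(c,b,38,s)[:,:2]
    if w[:,0].mean()>500: print(n,r["p"],np.round(w).tolist(),w.mean(0))
```

```text
clock 14.7 pos [ 494.  -140.1  105.6] F [ 0.7 -0.3  0.3] w 0.35 -> shift [-28.2  13.    0.7] turn [ 0.     0.001 -0.486]
top 0.6 [[626.0, -113.0], [629.0, -156.0], [567.0, -157.0], [565.0, -115.0]] [ 596.68865559 -135.26876498]
scene 0.72 [[567.0, -174.0], [569.0, -109.0], [625.0, -116.0], [622.0, -178.0]] [ 595.67989538 -144.11050968]
wrist 0.82 [[556.0, -169.0], [558.0, -149.0], [598.0, -155.0], [597.0, -175.0]] [ 577.35957248 -162.13192574]
```

send_rows(targets=[[0.65,-9,4,0,0,0,-0.14],[0.65,-18,8,0,0,0,-0.28],[0.65,-28,13,0,0,0,-0.42],[0.65,-28,13,0,0,0,-0.486],[0.65,-28,13,30,0,0,-0.486],[0.65,-28,13,60,0,0,-0.486],[0.65,-28,13,75,0,0,-0.486],[0.65,-28,13,80,0,0,-0.486],[0.65,-28,13,80,0,0,-0.486]])

```text
clock: 15.9
position: [524.7, -142.1, 23.9]
orientation: [-0.023, -3.14, -0.001]
ft_force: [0.2, -0.8, -0.4]
width: 0.35
gripper_force: 0.0
```

send_rows(targets=[[0.65,-10,0,0,0,0,0],[0.65,-20,0,0,0,0,0],[0.65,-27,0,0,0,0,0],[0.65,-30,0,0,0,0,0],[0.65,-32,0,0,0,0,0],[0.65,-34,0,0,0,0,0],[0.65,-36,0,0,0,0,0],[0.65,-37,0,0,0,0,0],[0.65,-38,0,0,0,0,0],[0.65,-38,0,0,0,0,0]])

```text
clock: 16.9
position: [559.9, -142.8, 24.4]
orientation: [-0.021, -3.134, -0.001]
ft_force: [-9.3, -0.7, 6.3]
width: 0.352
gripper_force: 4.4
```

The blank is flat against the fence again: 559.9 mm here and 560.4 mm before, consistent with the fence's slight yaw. I'll go back round to the left side.

send_rows(targets=[[0.65,6,0,0,0,0,0],[0.65,20,0,-5,0,0,0],[0.8,30,10,-40,0,0,0.1],[0.8,30,25,-80,0,0,0.24],[0.8,20,40,-80,0,0,0.38],[0.8,5,50,-80,0,0,0.52],[0.8,-10,62,-80,0,0,0.66],[0.8,-25,65,-80,0,0,0.8],[0.8,-37,65,-80,0,0,0.94],[0.8,-37,65,-80,0,0,1.08]])

```text
clock: 17.9
position: [602.3, -78.2, 104.4]
orientation: [1.64, 2.678, 0.002]
ft_force: [-0.1, 0.2, 0.7]
width: 0.198
gripper_force: 0.0
```

Run:
```python
from h import *
go(598,-80,105,-1.58)
```

```text
clock 17.9 pos [602.3 -78.2 104.4] F [-0.1  0.2  0.7] w 0.2 -> shift [ 0.4 -4.7 -0.6] turn [0.002 0.    0.481]
```

send_rows(targets=[[0.8,0,-2,0,0,0,0.14],[0.8,0,-3,0,0,0,0.28],[0.8,0,-3,0,0,0,0.42],[0.8,0,-3,0,0,0,0.481],[0.8,0,-3,30,0,0,0.481],[0.8,0,-3,60,0,0,0.481],[0.8,0,-3,75,0,0,0.481],[0.8,0,-3,80,0,0,0.481],[0.8,0,-3,80,0,0,0.481]])

```text
clock: 18.8
position: [598.2, -79.8, 24.2]
orientation: [-2.225, -2.216, 0.0]
ft_force: [0.5, 0.1, 0.7]
width: 0.199
gripper_force: 0.0
```

Run:
```python
from h import *
go(598,-143,24,-1.58)
```

```text
clock 18.8 pos [598.2 -79.8  24.2] F [0.5 0.1 0.7] w 0.2 -> shift [-63.2   0.1   0.1] turn [-0.001 -0.     0.005]
```

send_rows(targets=[[0.8,-12,0,0,0,0,0.005],[0.8,-19,0,0,0,0,0.005],[0.8,-23,0,0,0,0,0.005],[0.8,-26,0.2,0,0,0,0.005],[0.8,-30,0.4,0,0,0,0.005],[0.8,-34,0.6,0,0,0,0.005],[0.8,-38,0.8,0,0,0,0.005],[0.8,-42,1,0,0,0,0.005],[0.8,-46,1.2,0,0,0,0.005],[0.8,-49,1.4,0,0,0,0.005]])

```text
clock: 19.8
position: [599.2, -129.0, 24.3]
orientation: [-2.231, -2.211, 0.0]
ft_force: [-0.8, 0.7, 1.3]
width: 0.201
gripper_force: 0.6
```

send_rows(targets=[[0.8,-2,0.1,0,0,0,0],[0.8,-4,0.2,0,0,0,0],[0.8,-6,0.3,0,0,0,0],[0.8,-8,0.4,0,0,0,0],[0.8,-10,0.5,0,0,0,0],[0.8,-12,0.6,0,0,0,0],[0.8,-12,0.6,0,0,0,0]])

```text
clock: 20.5
position: [600.2, -141.4, 24.6]
orientation: [2.231, 2.211, 0.0]
ft_force: [-0.4, -1.1, -0.4]
width: 0.195
gripper_force: 0.0
```

send_rows(targets=[[0.8,-1,0,0,0,0,0],[0.8,-2,0,0,0,0,0],[0.8,-3,0,0,0,0,0],[0.8,-4,0,0,0,0,0],[0.8,-5,0,0,0,0,0],[0.8,-5,0,0,0,0,0]])

```text
clock: 21.1
position: [600.0, -144.0, 24.7]
orientation: [-2.229, -2.21, -0.004]
ft_force: [0.0, 5.0, 1.7]
width: 0.199
gripper_force: 2.8
```

send_rows(targets=[[0.8,-1,0,0,0,0,0],[0.8,-2,0,0,0,0,0],[0.8,-3,0,0,0,0,0],[0.8,-3,0,0,0,0,0]])

```text
clock: 21.5
position: [599.9, -144.1, 24.7]
orientation: [-2.225, -2.208, -0.009]
ft_force: [-0.3, 12.4, 3.9]
width: 0.199
gripper_force: 6.1
```

send_rows(targets=[[0.8,6,0,0,0,0,0],[0.8,15,0,0,0,0,0],[0.8,40,-10,-30,0,0,0],[0.8,60,-40,-75,0,0,0],[0.8,90,-80,-105,0,0,0],[0.8,120,-120,-120,0,0,0],[0.8,140,-160,-130,0,0,0],[0.8,150,-200,-140,0,0,0],[0.8,150,-220,-140,0,0,0],[0.8,150,-220,-140,0,0,0]])

```text
clock: 22.5
position: [379.3, 3.5, 165.4]
orientation: [2.229, 2.21, 0.001]
ft_force: [0.3, -0.2, -0.3]
width: 0.198
gripper_force: 0.0
```

Run:
```python
from h import *
s=bot.read_state(); print(s["clock"],s["position"],s["ft_force"])
for n in ["top","scene"]:
  c=optics.capture(n)
  for r in nets.trace("blank",n)[:6]:
    b=cv2.boxPoints(cv2.minAreaRect(cv2.findNonZero(r["mask"].astype(np.uint8)))); w=world(c,b,38)[:,:2]
    if w[:,0].mean()>500: print(n,r["p"],np.round(w).tolist(),w.mean(0))
  t=c["image"]
  if n=="top": a=cv2.resize(t[185:325,210:465],(780,428),interpolation=cv2.INTER_CUBIC)
  else: b2=cv2.resize(t[240:330,140:260],(229,172),interpolation=cv2.INTER_CUBIC)
a=np.vstack([a,np.zeros((172,780,3),np.uint8)]); a[428:,:229]=b2; cv2.imwrite("pics/end.png",a)
```

```text
22.5 [379.3054098    3.46704992 165.35936741] [ 0.33501899 -0.17260973 -0.30661103]
top 0.98 [[626.0, -152.0], [630.0, -210.0], [569.0, -211.0], [565.0, -153.0]] [ 597.51644801 -181.62163374]
scene 0.95 [[568.0, -213.0], [567.0, -153.0], [626.0, -157.0], [625.0, -214.0]] [ 596.56761175 -184.18816455]
scene 0.22 [[492.0, -395.0], [470.0, -322.0], [633.0, -300.0], [646.0, -366.0]] [ 560.42418031 -345.64210167]
```

View pics/end.png

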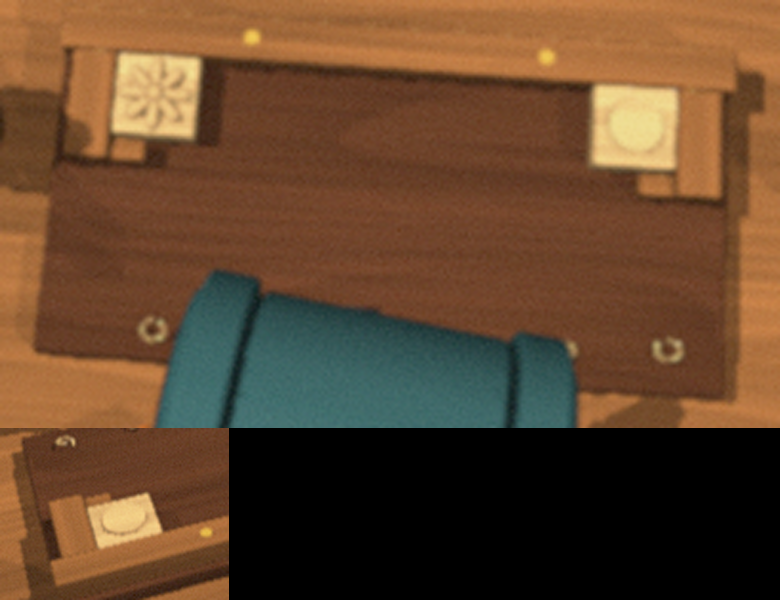

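The blank sits at (634,127), snug to the fence and the right end stop and square. The rosette at (157,95) has not moved, and the arm is clear.

```bash
python3 -c "
from h import *
print(job.finish_job())"
```

```text
the job is handed in; nothing more can be done
None
```

I pushed the blank flat to the fence near the middle, slid it along until it was snug in the empty right-hand pocket, took the fingers away and handed the job in; the verdict was not reported back.

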